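Square the cheese up on the portioning board

ROBOT

A 6-joint arm with a two-finger parallel gripper is mounted at the origin on the work surface. World frame = base frame: x ahead of the robot, y to its left, z up, the work surface at z = 0. Lengths are in m, angles in rad, forces in N, time in s.
With the tool pointing down it reaches from about 0.25 to 0.8 m from the base axis. Payload 3.9 kg.
Tool frame: the origin (TCP) lies midway between the tips of the shut fingers; the grasp point (between the pads) lies 19 mm behind it; z points along the fingers, y is the line along which they close (so a half turn about z gives the same grasp; the last joint's range is limited). The gripper opens to 85 mm and grips with 20 to 120 N. Pads are 22 mm wide; open, the fingers measure 114 mm over their backs; the gripper's body (76 mm by 85 mm) begins 54 mm behind the grasp point. The pads swing forward as they close: fully open they stand 13 mm farther back than shut.
Start: joints at [1.13, 0.26, -0.138, 1.173, 0, 1.571], TCP at [0.224, 0.475, 0.204] pointing down, gripper open.
Joint ranges: [-2.78, 2.78], [-0.83, 1.72], [-1.28, 1.37], [-1.9, 2.12], [-1.57, 1.48], [-3.14, 3.14]. Speed limits (rad/s): [2.57, 2.57, 3.14, 3.14, 3.14, 3.14].

INTERFACE

Orientations are given as a unit quaternion [w, x, y, z].
In Python, from rig import bot, cams gives the robot as it stands. The module is installed in compiled form; this text tells all that it offers.
- The arm moves only by the shell command python3 -m pendant 'ROWS' [FORCE]. ROWS is a JSON object of lists of equal length, an entry for each row: "linear": the shift along the tool's x, y, z each as a share of 0.5 m, from -1 to 1, a list of three; "spin": the turn about the tool's z as a share of 90 degrees, from -1 to 1; "jaw": the closure, from 0 (fully open) to 1 (shut). In form: {"linear": [[x, y, z], ...], "spin": [spin, ...], "jaw": [jaw, ...]}. A call has 1 to 8 rows; each row is the pose to reach, as a shift and turn from the pose commanded when the call began, along the tool's axes at that moment; what a row does not reach only later rows make up. A row lasts 1/10 s, in which the tool goes at most 50 mm and 8.59 degrees, less where a joint would pass 70% of its speed; a pose out of reach is approached as far as the arm can. A call with a number of a shift or a turn outside -1 to 1 is refused whole. A call with a gripper value outside its range is refused whole. The fingers move at their own pace and stop on an object; FORCE is the grip in N (left out, the last holds). Time passes only in rows, so rows that repeat a pose let the fingers close. It gives the time, the measured TCP pose, the force, the opening and the grip force at its end, in the units of the state.
- bot.get_state(): the state, without advancing time (a new reading comes with each control period).
- cams.snapshot(name): name is "side" or "top" or "wrist"; returns a dict with "image" (420x560x3 uint8, red, green, blue), "fx", "fy", "cx", "cy" (pixels), "view" (4x4, takes a point from world to camera coordinates). Camera axes: x right, y down, z forward; pixel columns grow to the right and rows downward; lengths in m; the calibration is good to about 2 mm. A picture is of the moment at which its call begins. There is no depth.
- bot.job_done(): hands the job in; it is judged then, once.
The state is a dict: "time_s": time; "joint_positions": joint angles; "joint_vel": joint speeds; "effort": joint torques, N m; "position": TCP position; "orientation": TCP orientation; "force": force on the tool from outside, world axes, zero at the start; "ft_torque": the same for the moment, N m; "opening": finger opening in m; "grip_force": force on a finger pad.
Only numpy, scipy, OpenCV 4.12 (cv2) and the standard library are available. Lean on these libraries where they do the work, as an engineer would, in place of code of your own. Each camera call takes 0.05 s, during which the arm holds its last target. There are 200 camera calls.

TASK

On the wooden portioning board, push the big block of cheese with your fingers until it sits squarely in the corner: its long side flush along the steel back rail and its end flush against the upright end stop. Slide it along the board, without lifting or tipping it, and leave the jar, the small cheese offcut and the cup where they are. Finish with your hand off everything.

Things in the scene. Friction and masses are not known exactly. Their poses are not given: they have to be found in the camera images.
- board: Fixed wooden portioning board, 250 mm (its x) by 360 mm (its y), 18 mm thick, turned a little on the counter. Origin: centre of its underside, on the counter; x points across the board towards the back rail (away from the robot), y along the rail, z up. The steel back rail runs along y, 318 mm long and 12 mm thick; its flat inner face is at x = +100 mm and its top 30 mm above the board's top. The robot's side of the board (-x) is open.
- end_stop: Fixed upright steel end stop across one end of the board (either end: at board y = +165 mm or -165 mm), 200 mm along its x, 12 mm thick along its y, its top 30 mm above the board's top. Origin: on the board's top surface, in the middle of its thickness and length; axes parallel to the board's.
- sockets: Two flat steel bolt sockets let into the other end of the board, where the stop could be bolted instead: discs 16 mm across, 140 mm apart along the board's x, standing only 2 mm proud of its top; no stop. Origin: midway between them, on the board's top surface.
- cheese: Block of pale yellow cheese with a white paper band round it, loose on the board: 90 mm (its x) by 130 mm (its y, the long side, within about 25 degrees of the rail's direction at the start) by 50 mm high, 0.4 to 0.8 kg. Origin: centre of its underside. It slides under a push of about 3 to 10 N. Seated, its centre is 55 mm from the board's origin towards the rail and 71 mm from the end stop's origin.
- jar: Closed jar with a steel cap, 64 mm across and 95 mm high, on the counter to one side of the board. Origin: centre of its underside. Leave alone.
- offcut: Small offcut of the same cheese, 55 by 45 by 40 mm high, on the counter to one side of the board. Origin: centre of its underside. Leave alone.
- cup: White cup, 72 mm across and 80 mm high, on the counter to one side of the board. Origin: centre of its underside. Leave alone.

How it is judged:
At the end, for the whole second after the job is handed in: The big cheese rests flat on the board, at rest, its long side along the back rail (gap at most 3 mm, turned at most 0.04 rad) and its end against the upright end stop (gap at most 3 mm) (x of cheese in the frame of board between 0.052 and 0.058 m and y of cheese in the frame of end_stop between -0.074 and 0.074 m and angle between the x axis of cheese and the x axis of board, either way round below 0.04 rad and angle between cheese's own z axis and vertical below 0.05 rad and z of cheese in the frame of board between 0.014 and 0.022 m and linear speed of cheese below 0.01 m/s); the robot touches nothing.
It fails at once if the cheese is lifted off the board (8 mm or more) (z of cheese in the frame of board above 0.026 m).
It fails at once if the cheese is tipped (angle between cheese's own z axis and vertical above 0.2 rad).
It fails at once if the jar, offcut or cup is disturbed (moved 15 mm or more) (distance of any of jar, offcut, cup from where it was at the start of the episode above 0.015 m).
It also fails if it takes over 64 s, if anything falls off the work surface, if the arm or the gripper's body presses on something with over 40 N, if the wrist force passes 120 N, or if a joint passes its speed limit or range.

## Working session

There is one attempt and no reset: what is moved stays moved. The work goes in short steps, Python scripts to look and compute and a shell command to move; the robot and the scene stay as the last step left them, time stands still between calls to the robot, and variables do not carry over. Pictures are saved under pics/ and viewed, at most 10 in all, crops included, and the job is handed in when it is done.

```bash
mkdir -p pics; cat > h.py <<'E'
import numpy as np, cv2
from rig import bot, cams
def snap(n,f=None):
    s=cams.snapshot(n)
    if f: cv2.imwrite('pics/'+f,cv2.cvtColor(s['image'],cv2.COLOR_RGB2BGR))
    return s
def ray(s,uv,z):
    V=np.array(s['view']);R=V[:3,:3];c=-R.T@V[:3,3]
    d=R.T@np.array([(uv[0]-s['cx'])/s['fx'],(uv[1]-s['cy'])/s['fy'],1])
    return c+d*(z-c[2])/d[2]
def proj(s,p):
    V=np.array(s['view']);q=V[:3,:3]@p+V[:3,3]
    return q[0]/q[2]*s['fx']+s['cx'],q[1]/q[2]*s['fy']+s['cy']
E
python3 - <<'E'
from h import *
snap('top','t1.png');snap('side','s1.png');st=bot.get_state();print(st['position'],st['orientation'],st['force'],st['time_s'])
E
```

```text
[0.22369914 0.47420939 0.20350997] [-2.11253920e-04  2.18619201e-01  9.75809818e-01 -8.94277424e-04] [ 0.16517696 -0.01003105 -0.44283495] 0.1
```

View pics/t1.png

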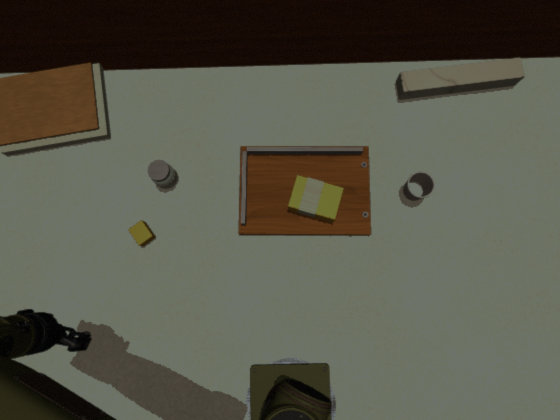

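View pics/s1.png

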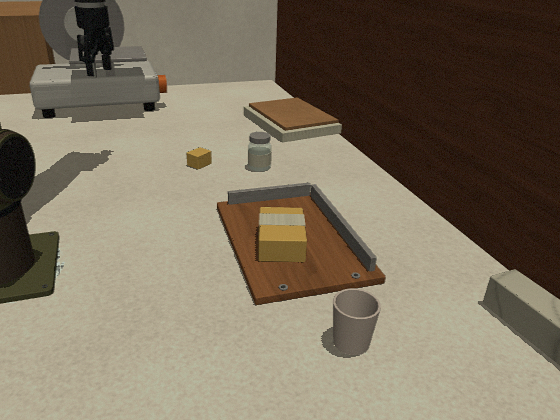

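The top view shows the board at about (240–370, 147–235), with the end stop on the left (+y), the rail at the top (+x), and the cheese top around (316,199), turned about 12°. The jar (162,174), offcut (141,233) and cup (418,187) are all clear of the path.

```bash
cat > m.py <<'E'
from h import *
def measure(verbose=True):
    s=snap('top');im=s['image'];hsv=cv2.cvtColor(im,cv2.COLOR_RGB2HSV).astype(int)
    roi=np.zeros(im.shape[:2],bool);roi[135:245,230:380]=1
    H,S,V=hsv[...,0],hsv[...,1],hsv[...,2]
    def rect(m,z):
        c=max(cv2.findContours(m.astype(np.uint8),0,1)[0],key=cv2.contourArea)
        p=np.array([ray(s,q[0],z)[:2] for q in c]).astype(np.float32)*1000
        return p
    # board: wood mask; cheese: yellow top (bright) + paper, closed
    wood=roi&(H<16)&(S>110)
    yel=roi&(H>=22)&(H<36)&(S>90)&(V>120)
    y2=cv2.morphologyEx(yel.astype(np.uint8),cv2.MORPH_CLOSE,np.ones((31,31)))
    bp=np.vstack([rect(wood,.018)]);b=cv2.minAreaRect(bp)
    c=cv2.minAreaRect(rect(y2,.068))
    return s,hsv,wood,yel,b,c
if __name__=='__main__':
    s,hsv,w,y,b,c=measure()
    print(b,c)
    for p in [(243,190),(305,151),(300,190),(313,195),(330,200),(300,213),(260,215)]: print(p,hsv[p[1],p[0]])
    o=cv2.cvtColor(s['image'],cv2.COLOR_RGB2BGR)
    for r,z in((b,.018),(c,.068)):
        for q in cv2.boxPoints(r): 
            u=proj(s,np.array([q[0]/1000,q[1]/1000,z])); print(np.round(q),np.round(u,1)); cv2.circle(o,tuple(int(round(k)) for k in u),1,(255,0,255),-1)
    cv2.imwrite('pics/ov.png',cv2.resize(o[135:245,225:385],None,fx=5,fy=5,interpolation=0))
E
python3 m.py
```

```text
Traceback (most recent call last):
  File "m.py", line 18, in <module>
    s,hsv,w,y,b,c=measure()
                  ~~~~~~~^^
  File "m.py", line 15, in measure
    c=cv2.minAreaRect(rect(y2,.068))
                      ~~~~^^^^^^^^^
  File "m.py", line 7, in rect
    c=max(cv2.findContours(m.astype(np.uint8),0,1)[0],key=cv2.contourArea)
ValueError: max() iterable argument is empty
```

```bash
python3 - <<'E'
from h import *
s=snap('top');h=cv2.cvtColor(s['image'],cv2.COLOR_RGB2HSV)
for p in [(243,190),(305,151),(300,190),(313,195),(330,200),(300,213),(303,217),(260,215),(235,200)]: print(p,h[p[1],p[0]])
E
```

```text
(243, 190) [18 35 94]
(305, 151) [13 46 39]
(300, 190) [ 30 146 110]
(313, 195) [ 33  46 111]
(330, 200) [ 30 142 111]
(300, 213) [ 17 128  40]
(303, 217) [ 13 188  76]
(260, 215) [ 13 186  74]
(235, 200) [ 53  18 116]
```

```bash
sed -i 's/(V>120)/(V>85)/' m.py; python3 m.py
```

```text
((562.5843505859375, -54.8076171875), (357.5738525390625, 245.70005798339844), 88.39777374267578) ((532.6365356445312, -81.9845199584961), (128.21395874023438, 87.91001892089844), 72.38392639160156)
(243, 190) [16 35 94]
(305, 151) [15 26 39]
(300, 190) [ 30 141 110]
(313, 195) [ 34  48 112]
(330, 200) [ 31 145 111]
(300, 213) [ 15 121  42]
(260, 215) [ 14 196  73]
[ 435. -230.] [370.5 234.4]
[ 680. -237.] [367.9 147. ]
[690. 120.] [240.2 147. ]
[445. 127.] [238.4 234. ]
[ 471. -130.] [334.6 219.2]
[ 555. -156.] [343.2 187.6]
[594. -34.] [296.6 174.5]
[510.  -8.] [287.4 205.7]
```

View pics/ov.png

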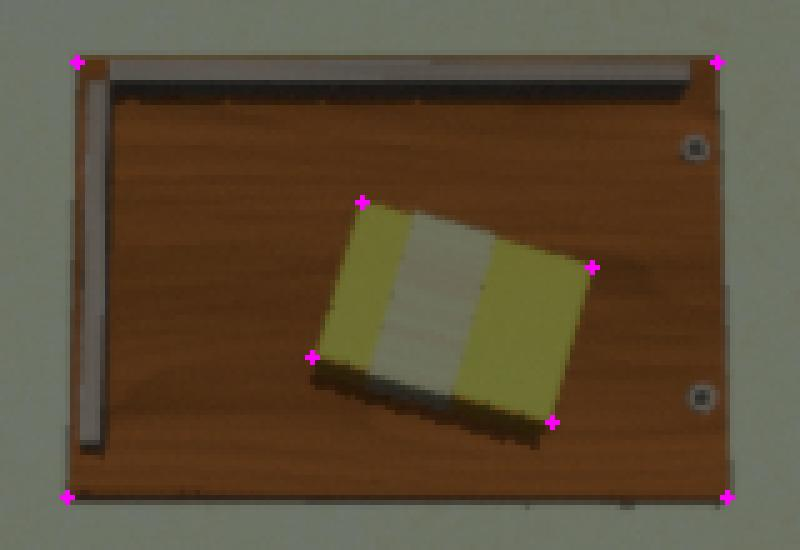

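The overlay corners sit well on the board and the cheese. I'll push towards +x with the open fingers parallel to the rail, then towards +y along the rail.

```bash
cat > go.py <<'E'
import sys
from h import *
from scipy.spatial.transform import Rotation as R
# go.py x y z(mm) yaw(deg of tool y in world) -> shift/spin shares
st=bot.get_state();q=st['orientation'];T=R.from_quat([q[1],q[2],q[3],q[0]]).as_matrix()
x,y,z,a=map(float,sys.argv[1:])
d=T.T@(np.array([x,y,z])/1000-st['position'])/.5
cur=np.degrees(np.arctan2(T[1,1],T[0,1]));da=(a-cur+90)%180-90
print('lin',np.round(d,4),'spin',round(-da/90,4),'cur',round(cur,1),'j6',round(st['joint_positions'][5],2),'t',st['time_s'])
print('5mm world x:',np.round(T.T@[.01,0,0],4),' y:',np.round(T.T@[0,.01,0],4))
E
python3 go.py 425 -75 150 88.4
```

```text
lin [-0.8328 -0.8222  0.1085] spin -0.2628 cur 64.7 j6 1.57 t 0.25
5mm world x: [-0.009   0.0043 -0.    ]  y: [ 0.0043  0.009  -0.    ]
```

```bash
python3 -m pendant '{"linear":[[-0.833,-0.822,0.0],[-0.833,-0.822,0.0],[-0.833,-0.822,0.0],[-0.833,-0.822,0.0],[-0.833,-0.822,0.0],[-0.833,-0.822,0.0],[-0.833,-0.822,0.0],[-0.833,-0.822,0.0]],"spin":[-0.263,-0.263,-0.263,-0.263,-0.263,-0.263,-0.263,-0.263],"jaw":[0,0,0,0,0,0,0,0]}'; python3 go.py 425 -75 200 88.4
```

```text
time_s: 1.05
position: [0.3609, 0.1005, 0.2046]
orientation: [0.001, 0.014, 1.0, 0.0]
force: [0.4, 0.4, 0.8]
opening: 0.0854
grip_force: 0.0
lin [-0.1378 -0.3473  0.0092] spin 0.0005 cur 88.4 j6 0.3 t 1.05
5mm world x: [-0.01    0.0003  0.    ]  y: [0.0003 0.01   0.    ]
```

```bash
python3 -m pendant '{"linear":[[-0.138,-0.347,0.0],[-0.138,-0.347,0.0],[-0.138,-0.347,0.0],[-0.138,-0.347,0.0],[-0.138,-0.347,0.0],[-0.138,-0.347,0.2],[-0.138,-0.347,0.2],[-0.138,-0.347,0.2]],"spin":[0,0,0,0,0,0,0,0],"jaw":[0,0,0,0,0,0,0,0]}'; python3 go.py 425 -75 32 88.4
```

```text
time_s: 1.85
position: [0.417, -0.0712, 0.0987]
orientation: [-0.007, 0.014, 1.0, 0.001]
force: [-1.7, -0.2, -0.1]
opening: 0.0859
grip_force: 0.0
lin [-0.0181 -0.0075  0.1332] spin 0.0004 cur 88.4 j6 -0.14 t 1.85
5mm world x: [-0.01    0.0003 -0.0001]  y: [0.0003 0.01   0.    ]
```

```bash
python3 -m pendant '{"linear":[[-0.01,-0.008,0.06],[-0.016,-0.008,0.133],[-0.016,-0.008,0.133],[-0.016,-0.008,0.133]],"spin":[0,0,0,0],"jaw":[0,0,0,0]}'; python3 go.py 550 -71 32 88.4
```

```text
time_s: 2.25
position: [0.4331, -0.0769, 0.0393]
orientation: [-0.0, 0.013, 1.0, 0.0]
force: [0.3, 0.2, -0.1]
opening: 0.0857
grip_force: 0.0
lin [-0.2334  0.018   0.0146] spin 0.0007 cur 88.5 j6 -0.15 t 2.25
5mm world x: [-0.01    0.0003 -0.    ]  y: [0.0003 0.01   0.    ]
```

```bash
python3 -m pendant '{"linear":[[-0.02,0,0.012],[-0.036,0,0.012],[-0.05,0,0.012],[-0.064,0,0.012],[-0.078,0,0.012],[-0.092,0,0.012],[-0.106,0,0.012],[-0.12,0,0.012]],"spin":[0,0,0,0,0,0,0,0],"jaw":[0,0,0,0,0,0,0,0]}'; python3 -m pendant '{"linear":[[-0.014,0,0],[-0.028,0,0],[-0.042,0,0],[-0.056,0,0],[-0.07,0,0],[-0.084,0,0],[-0.084,0,0]],"spin":[0,0,0,0,0,0,0],"jaw":[0,0,0,0,0,0,0]}'; python3 m.py | head -1;python3 go.py 560 -71 32 88.4
```

```text
time_s: 3.05
position: [0.4931, -0.0789, 0.0317]
orientation: [-0.0, 0.014, 1.0, 0.0]
force: [-0.3, -0.8, -0.0]
opening: 0.0851
grip_force: 0.0
time_s: 3.75
position: [0.5361, -0.0802, 0.0319]
orientation: [0.001, 0.014, 1.0, -0.0]
force: [0.6, -1.1, 0.3]
opening: 0.0853
grip_force: 0.0
((564.97412109375, 38.902645111083984), (170.5099639892578, 245.735595703125), 88.22026062011719) ((576.4063110351562, -29.408817291259766), (0.0, 0.0), 0.0)
lin [-0.0492  0.0196 -0.0004] spin 0.0002 cur 88.4 j6 -0.12 t 3.8
5mm world x: [-0.01    0.0003  0.    ]  y: [ 0.0003  0.01   -0.    ]
```

View pics/ov.png

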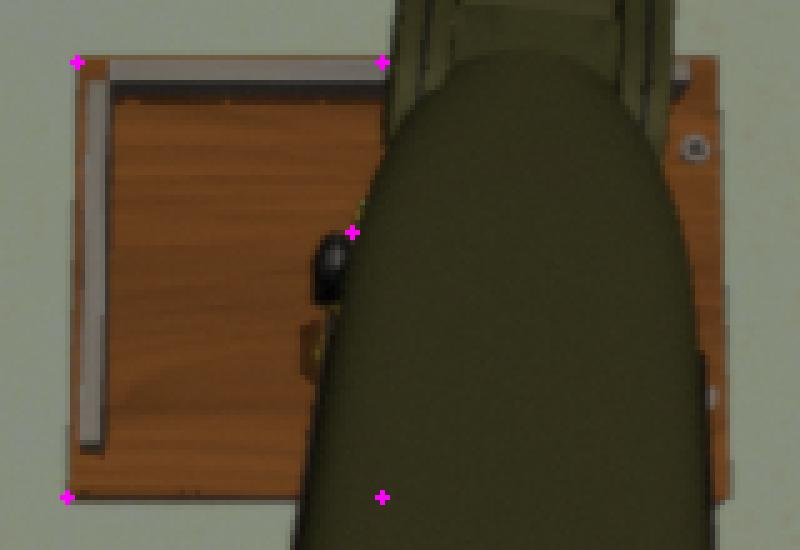

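The arm hides most of the cheese in this view. A yellow corner is still visible near its old place, so I'll check the side view.

```bash
python3 - <<'E'
from h import *
s=snap('side');cv2.imwrite('pics/s2.png',cv2.resize(cv2.cvtColor(s['image'],cv2.COLOR_RGB2BGR)[100:320,180:420],None,fx=2.5,fy=2.5))
E
```

```text
(no output)
```

View pics/s2.png

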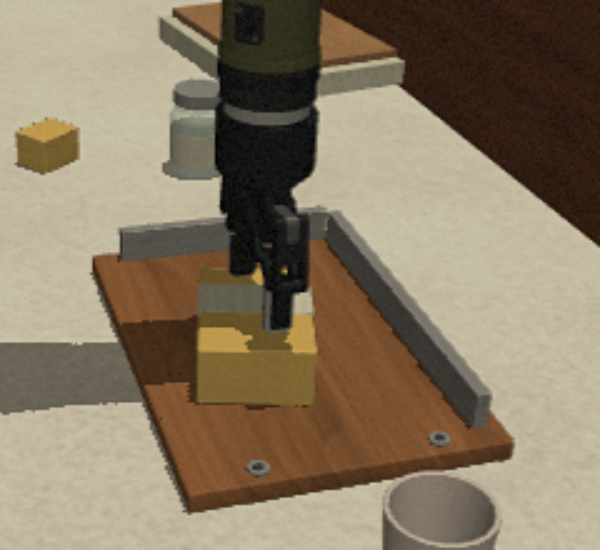

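```bash
python3 - <<'E'
from h import *
s=snap('side');st=bot.get_state();p=np.array(st['position']);print(p)
V=np.array(s['view']);print('cam',-V[:3,:3].T@V[:3,3])
for z in (.032,.045,.06,.07,.08): print(z,ray(s,(291,232),z), ray(s,(303,230),z))
for y in(-.05,.05):
  print([np.round(proj(s,p+[0,y,dz])) for dz in (0,.013,.04)])
# known pts: cheese top corners
print([np.round(proj(s,np.array(c)/1000)) for c in ([471,-130,68],[555,-156,68],[471,-130,18],[435,-230,18])])
E
```

```text
[ 0.53415151 -0.08000942  0.03167094]
cam [ 0.24332487 -0.86203027  0.55716265]
0.032 [ 0.55793766 -0.06619184  0.032     ] [ 0.58458724 -0.06545685  0.032     ]
0.045 [ 0.55014966 -0.08589222  0.045     ] [ 0.57613955 -0.08517541  0.045     ]
0.06 [ 0.5411635  -0.10862342  0.06      ] [ 0.56639222 -0.1079276   0.06      ]
0.07 [ 0.53517273 -0.12377755  0.07      ] [ 0.55989399 -0.12309573  0.07      ]
0.08 [ 0.52918197 -0.13893168  0.08      ] [ 0.55339577 -0.13826386  0.08      ]
[array([291., 251.]), array([291., 245.]), array([292., 233.])]
[array([274., 225.]), array([275., 220.]), array([275., 208.])]
[array([260., 239.]), array([307., 240.]), array([259., 262.]), array([256., 297.])]
```

The side view shows the cheese unmoved. The open fingertips (near pixel (291,232)) ray-cast to z≈0.07, so they passed over the cheese. I'll back off, change the jaw and re-measure the tip height.

```bash
python3 -m pendant '{"linear":[[0.1,0,0],[0.2,0,0],[0.22,0,0],[0.22,0,0],[0.22,0,0],[0.22,0,0],[0.22,0,0]],"spin":[0,0,0,0,0,0,0],"jaw":[0,0,0,0,0,0,0]}';python3 - <<'E'
from h import *
s=snap('side');cv2.imwrite('pics/s3.png',cv2.resize(cv2.cvtColor(s['image'],cv2.COLOR_RGB2BGR)[100:320,180:380],None,fx=2.7,fy=2.7))
p=np.array(bot.get_state()['position'])
for y in(-.05,.05): print([np.round((np.array(proj(s,p+[0,y,dz]))-[180,100])*2.7) for dz in (0,.013,.03,.04)])
E
```

```text
time_s: 4.6
position: [0.4268, -0.0773, 0.0322]
orientation: [0.001, 0.014, 1.0, -0.0]
force: [-0.2, 0.1, -0.6]
opening: 0.0855
grip_force: 0.0
[array([151., 428.]), array([151., 412.]), array([151., 391.]), array([151., 379.])]
[array([118., 355.]), array([118., 340.]), array([117., 320.]), array([117., 309.])]
```

View pics/s3.png

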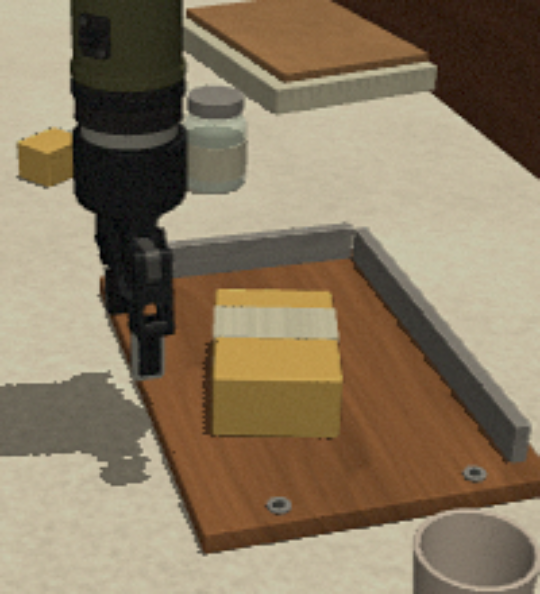

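The tip is at crop (148,378), which means the open tips are 40 mm above the reported TCP. So the reading is about 27 mm low, and I'll go 32 mm lower and push again.

```bash
python3 -m pendant '{"linear":[[0,0,0.03],[0,0,0.064],[0,0,0.064],[0,0,0.064]],"spin":[0,0,0,0],"jaw":[0,0,0,0]}'; python3 -m pendant '{"linear":[[-0.03,0,0],[-0.05,0,0],[-0.064,0,0],[-0.078,0,0],[-0.092,0,0],[-0.106,0,0],[-0.12,0,0],[-0.134,0,0]],"spin":[0,0,0,0,0,0,0,0],"jaw":[0,0,0,0,0,0,0,0]}'; python3 go.py 560 -71 0 88.4
```

```text
time_s: 5.05
position: [0.4247, -0.077, -0.0003]
orientation: [-0.0, 0.014, 1.0, 0.0]
force: [-1.1, 0.4, 0.0]
opening: 0.0851
grip_force: 0.0
time_s: 5.85
position: [0.4912, -0.079, -0.0005]
orientation: [-0.001, 0.014, 1.0, -0.0]
force: [-3.1, -2.2, -0.5]
opening: 0.0855
grip_force: 1.4
lin [-0.1371  0.0199 -0.0012] spin -0.0001 cur 88.4 j6 -0.13 t 5.85
5mm world x: [-0.01    0.0003 -0.    ]  y: [ 0.0003  0.01   -0.    ]
```

```bash
python3 -m pendant '{"linear":[[-0.014,0,0],[-0.028,0,0],[-0.042,0,0],[-0.056,0,0],[-0.07,0,0],[-0.084,0,0],[-0.098,0,0],[-0.11,0,0]],"spin":[0,0,0,0,0,0,0,0],"jaw":[0,0,0,0,0,0,0,0]}';  python3 -m pendant '{"linear":[[-0.006,0,0],[-0.012,0,0],[-0.018,0,0],[-0.024,0,0],[-0.03,0,0]],"spin":[0,0,0,0,0],"jaw":[0,0,0,0,0]}'
```

```text
time_s: 6.65
position: [0.5459, -0.0797, -0.0004]
orientation: [-0.001, 0.013, 1.0, 0.001]
force: [-5.8, 1.2, 1.8]
opening: 0.0855
grip_force: 2.9
time_s: 7.15
position: [0.5606, -0.0802, -0.0003]
orientation: [-0.001, 0.014, 1.0, 0.001]
force: [-5.4, 0.6, 1.8]
opening: 0.0855
grip_force: 2.8
```

```bash
python3 -m pendant '{"linear":[[-0.003,0,0],[-0.006,0,0],[-0.006,0,0]],"spin":[0,0,0],"jaw":[0,0,0]}'; python3 -m pendant '{"linear":[[-0.003,0,0],[-0.006,0,0],[-0.006,0,0]],"spin":[0,0,0],"jaw":[0,0,0]}'
```

```text
time_s: 7.45
position: [0.5624, -0.0803, -0.0003]
orientation: [-0.002, 0.014, 1.0, 0.0]
force: [-7.3, 1.5, 4.4]
opening: 0.0854
grip_force: 4.0
time_s: 7.75
position: [0.5621, -0.0803, -0.0004]
orientation: [-0.005, 0.014, 1.0, 0.0]
force: [-14.4, 0.8, 11.0]
opening: 0.0853
grip_force: 7.2
```

The push has met the rail. I'll back off, lift, and check.

```bash
python3 -m pendant '{"linear":[[0.03,0,0],[0.1,0,0],[0.1,0,0],[0.1,0,-0.1],[0.2,0,-0.2],[0.3,0,-0.3],[0.35,0,-0.35],[0.35,0,-0.35]],"spin":[0,0,0,0,0,0,0,0],"jaw":[0,0,0,0,0,0,0,0]}'; python3 m.py|head -1; python3 go.py 580 -200 120 178
```

```text
time_s: 8.55
position: [0.3935, -0.0762, 0.1783]
orientation: [0.003, 0.014, 1.0, -0.0]
force: [-0.1, -0.5, 0.2]
opening: 0.0856
grip_force: 0.0
((563.3331909179688, 27.266204833984375), (196.57899475097656, 245.87286376953125), 87.37196350097656) ((619.43994140625, -73.39241790771484), (128.31700134277344, 88.39077758789062), 88.46642303466797)
lin [-0.381  -0.2368  0.1235] spin -0.9955 cur 88.4 j6 -0.16 t 8.6
5mm world x: [-0.01    0.0003  0.0001]  y: [ 0.0003  0.01   -0.    ]
```

View pics/ov.png

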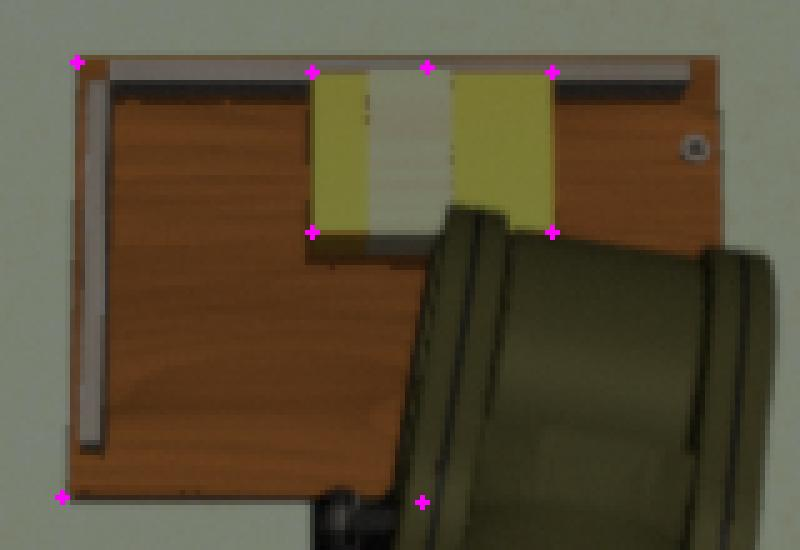

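The cheese is flush along the rail, centre (619,-73) mm, yaw 88.5°. Next I'll turn the gripper and go to its -y end.

```bash
python3 -m pendant '{"linear":[[0,-0.1,0],[0,-0.2,0],[-0.1,-0.22,0],[-0.2,-0.22,0],[-0.3,-0.22,0],[-0.4,-0.22,0],[-0.44,-0.22,0],[-0.44,-0.22,0]],"spin":[-0.99,-0.99,-0.99,-0.99,-0.99,-0.99,-0.99,-0.99],"jaw":[0.6,0.6,0.6,0.6,0.6,0.6,0.6,0.6]}'; python3 go.py 612 -190 150 178.4
```

```text
time_s: 9.4
position: [0.6161, -0.1925, 0.1738]
orientation: [0.002, -0.534, 0.845, -0.002]
force: [-1.2, -0.1, 0.4]
opening: 0.0339
grip_force: 0.0
lin [-0.0009  0.0098  0.0475] spin -0.2647 cur 154.6 j6 -1.43 t 9.4
5mm world x: [-0.0043 -0.009   0.0001]  y: [-0.009   0.0043 -0.    ]
```

```bash
python3 -m pendant '{"linear":[[0,0.01,0],[0,0.01,0],[0,0.01,0],[0,0.01,0.1],[0,0.01,0.2],[0,0.01,0.2],[0,0.01,0.2]],"spin":[-0.265,-0.265,-0.265,-0.265,-0.265,-0.265,-0.265],"jaw":[0.6,0.6,0.6,0.6,0.6,0.6,0.6]}'; python3 go.py 612 -185 10 178.4;python3 - <<'E'
from h import *
s=snap('side');cv2.imwrite('pics/s4.png',cv2.resize(cv2.cvtColor(s['image'],cv2.COLOR_RGB2BGR)[100:340,200:420],None,fx=2.5,fy=2.5))
p=np.array(bot.get_state()['position'])
for x in(-.025,.025): print([np.round((np.array(proj(s,p+[x,0,dz]))-[200,100])*2.5) for dz in (0,.013,.03,.04)])
E
```

```text
time_s: 10.1
position: [0.6056, -0.1899, 0.0747]
orientation: [0.0, -0.695, 0.719, 0.0]
force: [-0.2, 0.0, 0.9]
opening: 0.0342
grip_force: 0.0
lin [-0.0102 -0.0124  0.1294] spin -0.0046 cur 178.0 j6 -1.84 t 10.1
5mm world x: [-0.0004 -0.01   -0.    ]  y: [-0.01    0.0004  0.    ]
[array([321., 360.]), array([322., 344.]), array([324., 324.]), array([325., 312.])]
[array([383., 350.]), array([385., 335.]), array([388., 315.]), array([389., 303.])]
```

View pics/s4.png

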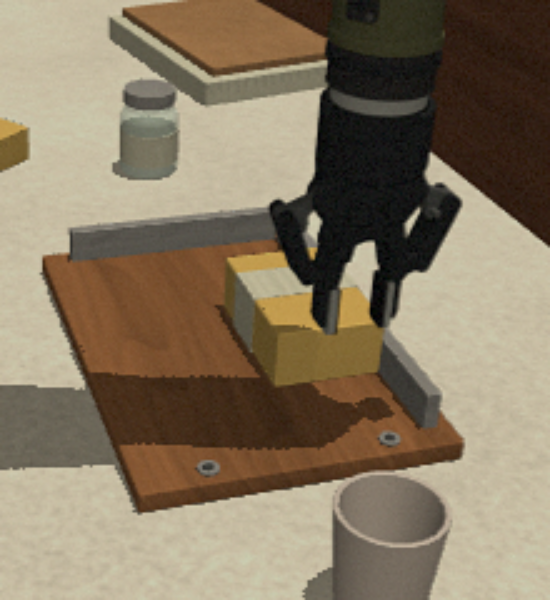

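The tips are at crop (325,332) and (388,318), about 26 mm above the reported TCP at this jaw setting, and just in front of the cheese's -y end. I'll go down to a reported z≈0.014 and push towards +y.

```bash
python3 -m pendant '{"linear":[[0,-0.012,0.06],[0,-0.012,0.122],[0,-0.012,0.122],[0,-0.012,0.122]],"spin":[-0.005,-0.005,-0.005,-0.005],"jaw":[0.6,0.6,0.6,0.6]}';  python3 -m pendant '{"linear":[[-0.02,0,0],[-0.04,0,0],[-0.055,0,0],[-0.07,0,0],[-0.084,0,0],[-0.098,0,0],[-0.112,0,0],[-0.126,0,0]],"spin":[0,0,0,0,0,0,0,0],"jaw":[0.6,0.6,0.6,0.6,0.6,0.6,0.6,0.6]}';python3 go.py 612 -50 14 178.4
```

```text
time_s: 10.55
position: [0.613, -0.1908, 0.0163]
orientation: [0.001, -0.697, 0.717, -0.001]
force: [0.0, 0.4, 0.3]
opening: 0.0342
grip_force: 0.0
time_s: 11.35
position: [0.6128, -0.1291, 0.0143]
orientation: [-0.002, -0.697, 0.717, -0.002]
force: [-1.8, -6.7, 2.3]
opening: 0.0342
grip_force: 3.0
lin [-0.1581  0.0062 -0.0002] spin -0.0006 cur 178.3 j6 -1.75 t 11.35
5mm world x: [-0.0003 -0.01    0.    ]  y: [-0.01    0.0003 -0.    ]
```

```bash
python3 -m pendant '{"linear":[[-0.014,0,0],[-0.028,0,0],[-0.042,0,0],[-0.056,0,0],[-0.07,0,0],[-0.084,0,0],[-0.098,0,0],[-0.112,0,0]],"spin":[0,0,0,0,0,0,0,0],"jaw":[0.6,0.6,0.6,0.6,0.6,0.6,0.6,0.6]}'; python3 -m pendant '{"linear":[[-0.01,0,0],[-0.02,0,0],[-0.03,0,0],[-0.04,0,0],[-0.046,0,0],[-0.046,0,0]],"spin":[0,0,0,0,0,0],"jaw":[0.6,0.6,0.6,0.6,0.6,0.6]}'
```

```text
time_s: 12.15
position: [0.6145, -0.0731, 0.0143]
orientation: [-0.001, -0.697, 0.717, -0.002]
force: [-0.9, -5.2, 2.5]
opening: 0.0342
grip_force: 3.0
time_s: 12.75
position: [0.6152, -0.0493, 0.0143]
orientation: [-0.001, -0.697, 0.717, -0.001]
force: [0.5, -4.5, 2.7]
opening: 0.0341
grip_force: 2.5
```

```bash
python3 -m pendant '{"linear":[[-0.006,0,0],[-0.012,0,0],[-0.018,0,0],[-0.018,0,0]],"spin":[0,0,0,0],"jaw":[0.6,0.6,0.6,0.6]}'; python3 -m pendant '{"linear":[[-0.003,0,0],[-0.006,0,0],[-0.006,0,0]],"spin":[0,0,0],"jaw":[0.6,0.6,0.6]}'; python3 -m pendant '{"linear":[[-0.003,0,0],[-0.006,0,0],[-0.006,0,0]],"spin":[0,0,0],"jaw":[0.6,0.6,0.6]}'
```

```text
time_s: 13.15
position: [0.6155, -0.0403, 0.0143]
orientation: [-0.001, -0.697, 0.717, -0.001]
force: [-0.9, -5.4, 3.7]
opening: 0.0343
grip_force: 2.5
time_s: 13.45
position: [0.6156, -0.0376, 0.0143]
orientation: [-0.001, -0.697, 0.717, -0.001]
force: [-0.3, -6.2, 2.2]
opening: 0.034
grip_force: 2.8
time_s: 13.75
position: [0.6155, -0.0374, 0.0143]
orientation: [-0.003, -0.697, 0.718, -0.003]
force: [0.1, -11.8, 2.6]
opening: 0.0342
grip_force: 6.2
```

The force is rising and the position has stalled, so the cheese is at the stop. I'll back away, lift and measure.

```bash
python3 -m pendant '{"linear":[[0.02,0,0],[0.1,0,0],[0.1,0,-0.1],[0.1,0,-0.2],[0.1,0.2,-0.3],[0.1,0.3,-0.3],[0.1,0.4,-0.3],[0.1,0.4,-0.3]],"spin":[0,0,0,0,0,0,0,0],"jaw":[0.6,0.6,0.6,0.6,0.6,0.6,0.6,0.6]}'; python3 m.py|head -1;python3 go.py 420 0 150 88.4
```

```text
time_s: 14.55
position: [0.4201, -0.077, 0.1629]
orientation: [0.001, -0.698, 0.717, 0.001]
force: [0.1, 0.3, -0.1]
opening: 0.0336
grip_force: 0.0
((562.5905151367188, -54.587677001953125), (357.1337585449219, 245.70005798339844), 88.39777374267578) ((622.4278564453125, 37.897247314453125), (126.52015686035156, 88.48641967773438), 88.4018783569336)
lin [-0.152  -0.0189  0.0246] spin -0.9998 cur 178.4 j6 -1.73 t 14.6
5mm world x: [-0.0003 -0.01   -0.0001]  y: [-0.01    0.0003  0.    ]
```

View pics/ov.png

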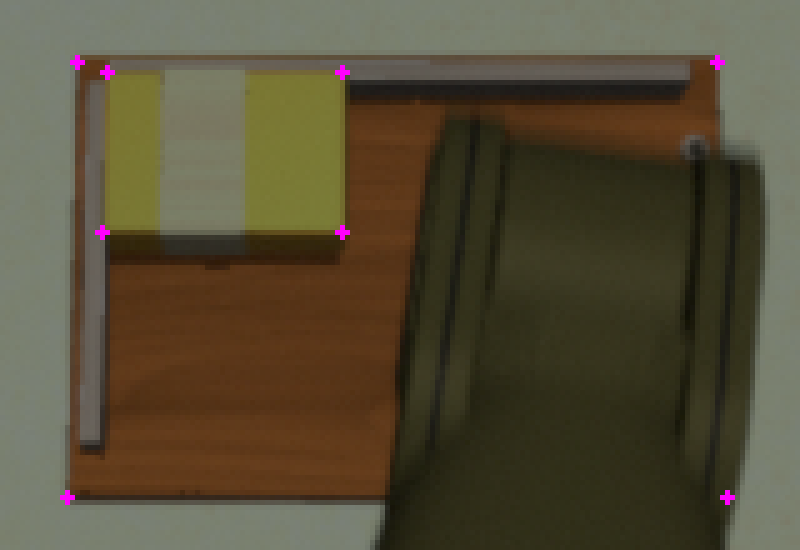

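```bash
python3 -c "
from rig import bot
print(bot.job_done())"
```

```text
the job is handed in; nothing more can be done
None
```

I pushed the cheese into the corner and handed the job in at about 15 s; the top camera shows it flush along the rail and against the end stop (within about 2 mm of the seated position, no measurable turn), and the hand was clear.

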